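Put the handheld terminal on its sloping charging rest

TASK

Draw the handheld terminal up out of its slot in the rack and stand it on the ledge of the sloping charging rest, on its long edge with its back flat against the backrest and its screen facing out. Let go of it there a few centimetres short of the end plate with the contacts, then push it along the ledge until its end is right up against that plate, and leave it. Leave the calculator in the rack and the other loose things where they are.

Things in the scene. Friction and masses are not known exactly. Their poses are not given: they have to be found in the camera images.
- terminal: Black handheld data terminal with screen and keypad, a slab 160 x 74 x 22 mm, 0.2 to 0.4 kg. It starts standing on a long (160 mm) edge in either of the rack's two slots, long axis level, screen to the robot's left, its top edge 104 mm above the bench, 34 mm above the rack's fins. The body's own axes are skew to the slab: use point terminal_mid.
- terminal_mid (a point): Centre of the terminal's slab. Axes: x along its 160 mm length, y along its 74 mm width (upward while it stands on its long edge, at the start and on the rest alike), z along its 22 mm thickness, out of the screen.
- terminal_screen (a point): Centre of the terminal's screen face, 11 mm along z from terminal_mid; same axes.
- rack: Low steel rack fixed to the bench, 176 (its x) by 150 mm (its y), origin under its centre at bench height. Two upright slots along its x, at y = -38 and +38 mm, 27 mm wide between fins 4 mm thick and 110 mm long; slot floor 30 mm up, fin tops 70 mm. End walls 52 mm high, 166 mm apart inside: things come out upward only.
- calculator: Desk calculator, slab 150 x 100 x 14 mm, standing on its long edge in the other slot of the rack, its top 130 mm above the bench. Bystander. Its origin is the centre of its back.
- stand: The charging rest, fixed to the bench, front toward the robot: base plate 115 x 200 mm, origin under its centre; x points back, y left along the ledge. It carries a ledge with front lip and a backrest leaning back 25 degrees from upright; ledge square to backrest, so it falls toward the back. End plate with four brass contacts at the left (+y) end; the right end is open.
- ledge_end (a point): Corner where ledge top, backrest front and end plate's inner face meet, 75 mm above the bench. x runs along the ledge away from the end plate (0 to 230 mm), y up the backrest, z square out of it to the front. Lip 30 mm out, 8 mm high; backrest 40 mm, end plate 42 mm high. A terminal seated and pushed home has its centre at x 80, y 37, z 11 mm, axes parallel to these.
- stamp: Rubber stamp with a knob handle, 32 x 48 x 67 mm, standing on the bench beyond the work. Bystander. Origin under its centre.
- tape_measure: Tape measure 81 x 92 x 31 mm, lying on the bench between the robot and the rest. Bystander. Origin under its centre.

How it is judged:
By the outcome, as a careful person would: the job done as asked, in the order asked, and still so for the second after the job is handed in, with the robot touching nothing.
It also fails if it takes over 48 s, if anything falls off the work surface, if the arm or the gripper's body presses on something with over 40 N, if the wrist force passes 120 N, or if a joint passes its speed limit or range.

ROBOT

A 6-joint arm with a two-finger parallel gripper is mounted at the origin on the work surface; the furniture and walls round the work are solid. World frame = base frame: x ahead of the robot, y to its left, z up, the work surface at z = 0. Lengths are in m, angles in rad, forces in N, time in s.
With the tool pointing down it reaches from about 0.425 to 0.925 m from the base axis. Payload 12.5 kg.
Tool frame: the origin (TCP) lies between the finger pads; the fingertips stand 14 mm ahead of it and the grasp point (between the pads) lies 5 mm behind it; z points along the fingers, y is the line along which they close (so a half turn about z gives the same grasp; the last joint's range is limited). The gripper opens to 85 mm and grips with 20 to 120 N. Pads are 22 mm wide; open, the fingers measure 114 mm over their backs; the gripper's body (76 mm by 85 mm) begins 54 mm behind the grasp point. The pads swing forward as they close: fully open they stand 13 mm farther back than shut.
Start: joints at [-0.8, 0.491, 1.559, -0, 1.092, -0.106], TCP at [0.48, -0.4, 0.245] pointing down, gripper open.
Joint ranges: [-3.1, 3.1], [-0.84, 2.19], [0.05, 2.79], [-1.13, 4.28], [0.06, 2.93], [-2.69, 2.69]. Speed limits (rad/s): [2.22, 2.22, 2.79, 3.14, 3.14, 3.14].

INTERFACE

Orientations are given as a unit quaternion [x, y, z, w].
In Python, from rig import get_state, read_camera, get_calibration, close_job gives the robot as it stands. The module is installed in compiled form; this text tells all that it offers.
- The arm moves only by the tool apply_moves, never from a script. Its argument "motion" is text: rows parted by semicolons, each of 4 numbers parted by spaces: the shift along the world's x, y, z in m, then the turn about the world's z in rad. A call has 1 to 5 rows; each row is the pose to reach, as a shift and turn from the pose commanded when the call began; what a row does not reach only later rows make up. A row lasts 1/8 s, in which the tool goes at most 62.5 mm and 10.7 degrees, less where a joint would pass 70% of its speed; a pose out of reach is approached as far as the arm can. A call with a gripper value outside its range is refused whole. "hand" is the finger opening in m, from 0 to 0.0854, set as the call begins (left out, the last holds). The fingers move at their own pace and stop on an object; "force" is the grip in N (left out, the last holds). Time passes only in rows, so rows that repeat a pose let the fingers close. It gives the time, the measured TCP pose, the force, the opening and the grip force at its end, in the units of the state.
- get_state(): the state, without advancing time (a new reading comes with each control period).
- read_camera(name): name is "scene" or "side" or "wrist"; returns the picture (420x560x3 uint8, red, green, blue); there is no depth.
- get_calibration(name): a dict with "mtx" (3x3 intrinsics, pixels), "camera_from_world" (4x4, takes a point from world to camera coordinates). Camera axes: x right, y up, looking along -z (the intrinsics and any distortion apply to the point x, -y, -z); pixel columns grow to the right and rows downward; lengths in m; the calibration is good to about 2 mm. A picture is of the moment at which its call begins: read the wrist's pose just before it. get_calibration takes no time and is no camera call; for the wrist camera it gives the pose at the moment of the call.
- close_job(): hands the job in; it is judged then, once.
The state is a dict: "t": time; "joints": joint angles; "dq": joint speeds; "joint_efforts": joint torques, N m; "eef_pos": TCP position; "tcp_rot": TCP orientation; "wrist_force": force on the tool from outside, world axes, zero at the start; "wrist_torque": the same for the moment, N m; "opening": opening from 0.0 (shut) to 1.0 (fully open); "finger_force": force on a finger pad.
Only numpy, scipy, OpenCV 4.12 (cv2) and the standard library are available. Lean on these libraries where they do the work, as an engineer would, in place of code of your own. Each camera call takes 0.05 s, during which the arm holds its last target. There are 200 camera calls.

## Working session

There is one attempt and no reset: what is moved stays moved. The work goes in short steps, Python scripts to look and compute and a tool call to move; the robot and the scene stay as the last step left them, time stands still between calls to the robot, and variables do not carry over. Pictures are saved under pics/ and viewed, at most 10 in all, crops included, and the job is handed in when it is done.

Besides the shell and the picture viewer there is one more tool, called after "Call:" as name(argument=value, ...) on one line, values as JSON. apply_moves: Moves the arm, as the interface text tells. Its arguments: {"type":"object","properties":{"motion":{"type":"string"},"hand":{"type":"number"},"force":{"type":"number"}},"required":["motion"]}

```bash
mkdir -p pics; python3 - <<'E'
from rig import *
import cv2,numpy as np
for n in("scene","side"):
    im=read_camera(n); cv2.imwrite(f"pics/{n}0.png",im[:,:,::-1])
    c=get_calibration(n); print(n,{k:np.round(v,4).tolist() if not isinstance(v,str) else v for k,v in c.items()})
s=get_state();print(s)
E
```

```text
scene {'mtx': [[392.4324, 0.0, 278.2123], [0.0, 392.4324, 204.0526], [0.0, 0.0, 1.0]], 'camera_from_world': [[0.8118, -0.5836, -0.0206, -0.3855], [0.2996, 0.3859, 0.8726, -0.219], [-0.5013, -0.7145, 0.4881, -0.6871], [0.0, 0.0, 0.0, 1.0]]}
side {'mtx': [[514.5442, 0.0, 269.7952], [0.0, 514.5442, 210.2109], [0.0, 0.0, 1.0]], 'camera_from_world': [[0.993, -0.1151, 0.0257, -0.4924], [0.0409, 0.5408, 0.8402, -0.1057], [-0.1106, -0.8333, 0.5417, -1.2254], [0.0, 0.0, 0.0, 1.0]]}
{'t': 0.1, 'joints': array([-7.99574949e-01,  4.91506756e-01,  1.55937816e+00,  4.10415322e-05,
        1.09170512e+00, -1.05608402e-01]), 'dq': array([ 0.00104758, -0.00277565, -0.00274271, -0.00059835, -0.00073498,
        0.00041271]), 'joint_efforts': array([ 3.09667099e-03, -6.19446373e+01, -2.62025177e+01, -8.43673615e-05,
        2.92657991e-03,  1.53367341e-05]), 'eef_pos': array([ 0.48033791, -0.3995949 ,  0.24478509]), 'tcp_rot': array([ 9.05429594e-01,  4.24496174e-01, -1.45714062e-04, -4.77275295e-04]), 'wrist_force': array([-0.56158446,  0.47255732, -0.27765642]), 'wrist_torque': array([0.05455033, 0.04682273, 0.03774063]), 'finger_force': 0.0, 'opening': 0.9984496339112364}
```

View pics/scene0.png

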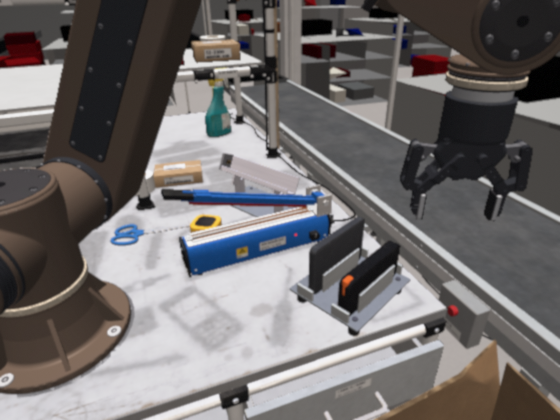

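View pics/side0.png

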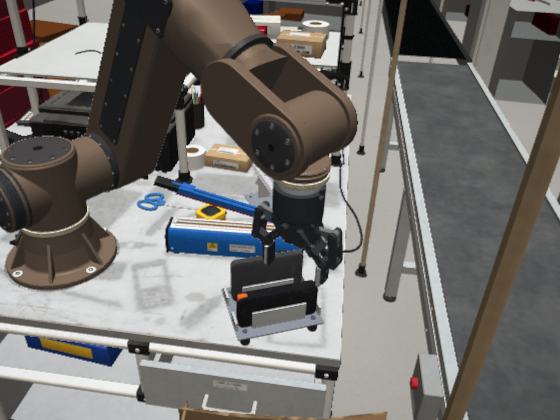

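```bash
python3 - <<'E'
import cv2,numpy as np
a=cv2.imread("pics/scene0.png")[140:340,140:420]; b=cv2.imread("pics/side0.png")[150:350,130:350]
cv2.imwrite("pics/c1.png",cv2.resize(a,(784,560),interpolation=3))
cv2.imwrite("pics/c2.png",cv2.resize(b,(660,600),interpolation=3))
E
```

```text
(no output)
```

View pics/c1.png

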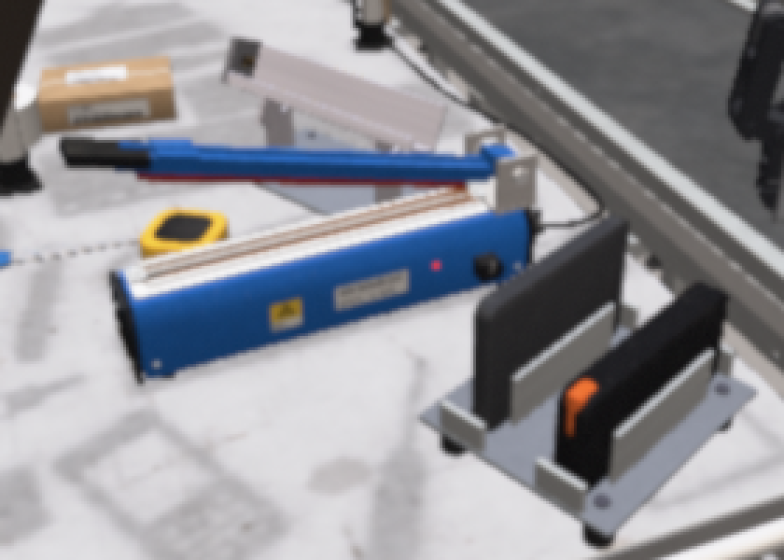

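View pics/c2.png

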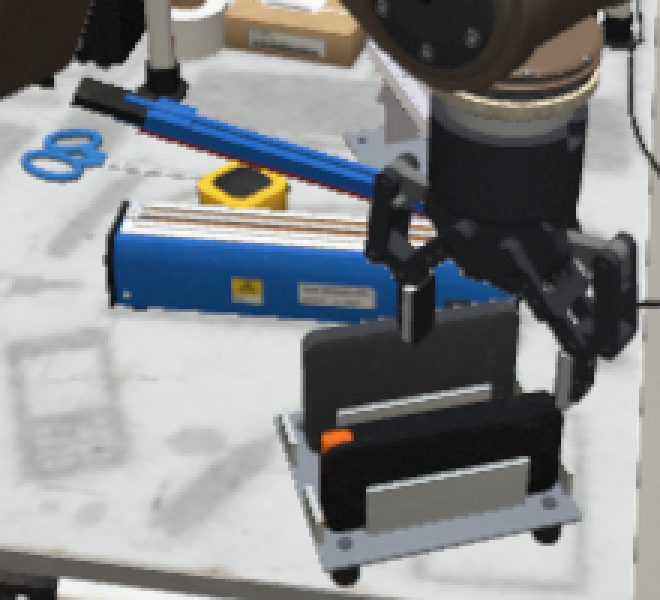

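```bash
cat > h.py <<'E'
import numpy as np,cv2
from rig import *
def plane(c,uv,z):
    T=c["camera_from_world"];R=T[:3,:3];o=-R.T@T[:3,3];K=c["mtx"]
    d=np.array([(uv[0]-K[0,2])/K[0,0],-(uv[1]-K[1,2])/K[1,1],-1.]);d=R.T@d
    return o+d*(z-o[2])/d[2]
def proj(c,P):
    T=c["camera_from_world"];q=T[:3,:3]@np.asarray(P)+T[:3,3];K=c["mtx"]
    return np.array([K[0,2]+K[0,0]*q[0]/-q[2],K[1,2]+K[1,1]*(-q[1])/-q[2]])
E
python3 - <<'E'
from h import *
np.set_printoptions(precision=3,suppress=True)
a=get_calibration("scene");b=get_calibration("side");w=get_calibration("wrist")
A=lambda u,v,z:print("scene",(u,v),plane(a,(u/2.8+140,v/2.8+140),z))
B=lambda u,v,z:print("side",(u,v),plane(b,(u/3+130,v/3+150),z))
A(612,440,.07);A(715,350,.07);B(366,490,.07);B(527,457,.07)
A(727,292,.104);A(562,385,.104);A(690,283,.104);B(322,437,.104);B(555,393,.104)
print("sealer arm");A(60,145,.1);A(515,150,.1);A(515,150,.2);B(75,90,.1);B(75,90,.2)
print("tape");A(185,240,.03)
print("stand");A(232,40,.117);A(445,100,.115);A(225,80,.075);A(440,145,.075)
for c in(a,b,w):
    T=c["camera_from_world"];print(-T[:3,:3].T@T[:3,3])
print(w)
E
```

```text
scene (612, 440) [ 0.417 -0.309  0.07 ]
scene (715, 350) [ 0.531 -0.289  0.07 ]
side (366, 490) [ 0.424 -0.308  0.07 ]
side (527, 457) [ 0.531 -0.287  0.07 ]
scene (727, 292) [ 0.546 -0.281  0.104]
scene (562, 385) [ 0.398 -0.284  0.104]
scene (690, 283) [ 0.536 -0.259  0.104]
side (322, 437) [ 0.398 -0.294  0.104]
side (555, 393) [ 0.552 -0.265  0.104]
sealer arm
scene (60, 145) [0.282 0.197 0.1  ]
scene (515, 150) [ 0.575 -0.043  0.1  ]
scene (515, 150) [ 0.446 -0.184  0.2  ]
side (75, 90) [0.213 0.169 0.1  ]
side (75, 90) [ 0.235 -0.01   0.2  ]
tape
scene (185, 240) [0.342 0.103 0.03 ]
stand
scene (232, 40) [0.489 0.275 0.117]
scene (445, 100) [0.57  0.042 0.115]
scene (225, 80) [0.48  0.281 0.075]
scene (440, 145) [0.562 0.039 0.075]
[ 0.034 -0.631  0.518]
[ 0.358 -1.021  0.765]
[ 0.527 -0.343  0.374]
{'mtx': array([[367.829,   0.   , 278.709],
       [  0.   , 367.829, 208.789],
       [  0.   ,   0.   ,   1.   ]]), 'camera_from_world': array([[ 0.768, -0.64 , -0.001, -0.624],
       [ 0.613,  0.736, -0.288,  0.037],
       [ 0.185,  0.221,  0.958, -0.38 ],
       [ 0.   ,  0.   ,  0.   ,  1.   ]])}
```

Call:
apply_moves(motion="0 0.01 0.06 0.15; 0.01 0.05 0.1 0.33; 0.01 0.11 0.115 0.51; 0.02 0.17 0.115 0.69; 0.02 0.23 0.115 0.85")

```text
t: 0.72
eef_pos: [0.5005, -0.1679, 0.3602]
tcp_rot: [0.648, 0.762, 0.0, 0.0]
wrist_force: [0.7, -1.3, -0.4]
opening: 1.003
finger_force: 0.0
```

Call:
apply_moves(motion="0.01 0.06 0 0.15; 0.02 0.12 0 0.15; 0.03 0.18 0 0.15; 0.03 0.24 0 0.15; 0.03 0.27 0 0.15")

```text
t: 1.35
eef_pos: [0.53, 0.1029, 0.36]
tcp_rot: [0.59, 0.807, -0.0, -0.0]
wrist_force: [0.0, -1.5, -1.1]
opening: 0.998
finger_force: 0.0
```

```bash
python3 - <<'E'
from h import *
import json
s=get_state();print(s["eef_pos"],s["dq"].max(),s["joints"])
c=get_calibration("wrist");im=read_camera("wrist");np.savez("w1.npz",**c)
cv2.imwrite("pics/w1.png",cv2.resize(im[:,:,::-1],(784,588),interpolation=3))
E
```

```text
[0.53001722 0.10292824 0.36003539] 0.4248741890518986 [ 6.93404164e-02  2.68241229e-01  1.59899381e+00  2.54546657e-04
  1.27490217e+00 -2.38922815e-01]
```

View pics/w1.png

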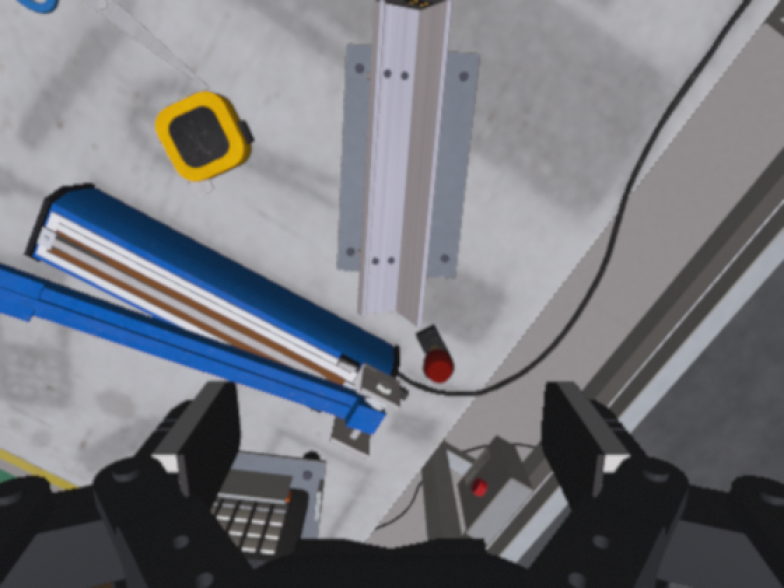

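Call:
apply_moves(motion="0 0.05 0 0.1; -0.03 0.09 -0.02 0.1; -0.03 0.09 -0.04 0.1; -0.03 0.09 -0.04 0.1")

```text
t: 1.9
eef_pos: [0.4999, 0.1903, 0.3192]
tcp_rot: [0.55, 0.835, -0.001, -0.001]
wrist_force: [0.0, -0.3, 0.4]
opening: 0.998
finger_force: 0.0
```

```bash
python3 - <<'E'
from h import *
np.set_printoptions(precision=4,suppress=True)
c1=np.load("w1.npz")
for n,u,v,z in[("base TL",347,44,.005),("TR",480,53,.005),("BR",455,278,.005),("BL",338,270,.005),("junction b",397,314,.075),("brtop b",420,325,.111),("stamp knob",438,365,.06),("tape",203,137,.03)]:
    print(n,plane(c1,(u/1.4,v/1.4),z))
s=get_state();print(s["eef_pos"],s["dq"].max())
c=get_calibration("wrist");im=read_camera("wrist");np.savez("w2.npz",**c)
cv2.imwrite("pics/w2full.png",im[:,:,::-1])
cv2.imwrite("pics/w2.png",cv2.resize(im[0:290,190:420,::-1],None,fx=2,fy=2,interpolation=3))
E
```

```text
base TL [0.4489 0.2349 0.005 ]
TR [0.5601 0.2629 0.005 ]
BR [0.6074 0.0672 0.005 ]
BL [0.4965 0.0403 0.005 ]
junction b [0.5566 0.0376 0.075 ]
brtop b [0.5723 0.0462 0.111 ]
stamp knob [ 0.609  -0.0027  0.06  ]
tape [0.355  0.1249 0.03  ]
[0.4999 0.1903 0.3192] 0.02558660406184039
```

View pics/w2.png

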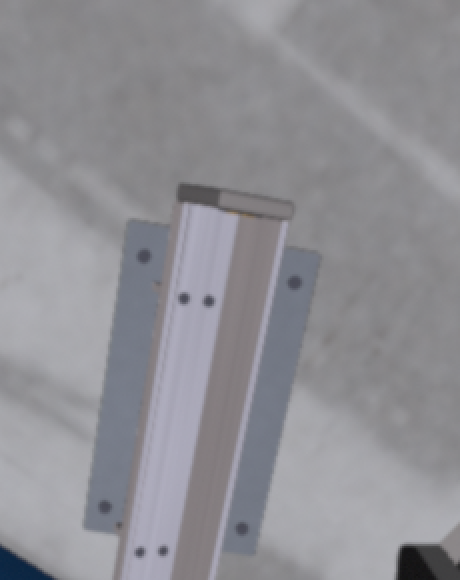

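```bash
python3 - <<'E'
from h import *
np.set_printoptions(precision=4,suppress=True)
c=np.load("w2.npz")
T=c["camera_from_world"];print(-T[:3,:3].T@T[:3,3])
f=lambda u,v,z:plane(c,(190+u/2,v/2),z)
for n,u,v,z in[("base TL",129,219,.005),("TR",321,254,.005),("BR",254,554,.005),("BL",83,527,.005),("jn top",237,214,.075),("jn bot",171,578,.075),("brtop top",289,222,.111),("brtop bot",220,578,.111)]:
    print(n,f(u,v,z))
for L in[(.5013,.2609)]:
  for yaw in(.243,):
    cy,sy=np.cos(yaw),np.sin(yaw);ex=np.array([sy,-cy,0]);s,k=np.sin(25*np.pi/180),np.cos(25*np.pi/180)
    bx=np.array([cy,sy,0]);ey=bx*s+np.array([0,0,k]);ez=-bx*k+np.array([0,0,s]);o=np.array([*L,.075])
    for p in[(0,0,0),(0,42,0),(0,8,30),(0,40,0),(150,0,0),(150,40,0),(150,8,30)]:
        q=proj(c,o+(ex*p[0]+ey*p[1]+ez*p[2])/1000);print(p,(q-[190,0])*2)
E
```

```text
[0.4708 0.2581 0.4487]
base TL [0.4491 0.2348 0.005 ]
TR [0.5607 0.2612 0.005 ]
BR [0.6072 0.068  0.005 ]
BL [0.4954 0.0411 0.005 ]
jn top [0.5002 0.2616 0.075 ]
jn bot [0.5488 0.0656 0.075 ]
brtop top [0.52   0.2673 0.111 ]
brtop bot [0.5644 0.0941 0.111 ]
(0, 0, 0) [238.4554 216.3272]
(0, 42, 0) [284.6334 225.388 ]
(0, 8, 30) [191.2059 208.7882]
(0, 40, 0) [282.2058 224.9117]
(150, 0, 0) [187.4689 496.1595]
(150, 40, 0) [221.4692 529.4775]
(150, 8, 30) [142.808  504.1818]
```

Call:
apply_moves(motion="0.0 -0.04 0.04 -0.18; 0 -0.1 0.04 -0.36; 0 -0.16 0.04 -0.54; 0 -0.22 0.04 -0.72; 0 -0.28 0.04 -0.9", hand=0.055)

```text
t: 2.58
eef_pos: [0.5003, -0.0925, 0.3615]
tcp_rot: [0.86, 0.51, 0.001, 0.001]
wrist_force: [0.9, -0.6, -0.7]
opening: 0.647
finger_force: 0.0
```

Call:
apply_moves(motion="-0.01 -0.06 0 -0.18; -0.02 -0.12 -0.03 -0.36; -0.025 -0.17 -0.07 -0.54; -0.025 -0.19 -0.11 -0.72; -0.025 -0.19 -0.12 -0.89")

```text
t: 3.2
eef_pos: [0.4744, -0.2822, 0.2383]
tcp_rot: [0.996, 0.089, -0.001, -0.001]
wrist_force: [-0.1, -0.3, 0.5]
opening: 0.642
finger_force: 0.0
```

Call:
apply_moves(motion="0 0 0 0; 0 0 0 0")

```text
t: 3.45
eef_pos: [0.4758, -0.2802, 0.2415]
tcp_rot: [0.995, 0.095, 0.001, 0.001]
wrist_force: [-0.0, -0.3, 0.5]
opening: 0.644
finger_force: 0.0
```

```bash
python3 - <<'E'
from h import *
s=get_state();print(s["eef_pos"],s["tcp_rot"],s["dq"].max(),s["joints"],s["opening"])
c=get_calibration("wrist");im=read_camera("wrist");np.savez("w3.npz",**c)
cv2.imwrite("pics/w3.png",cv2.resize(im[:,:,::-1],(784,588),interpolation=3))
E
```

```text
[ 0.47577369 -0.28016115  0.24153006] [9.95476698e-01 9.50012254e-02 6.84473142e-04 6.65011859e-04] 0.011726186321899208 [-6.51803791e-01  3.91084969e-01  1.74473288e+00 -5.43645055e-05
  1.00386670e+00  7.28732180e-01] 0.6441053003749834
```

View pics/w3.png

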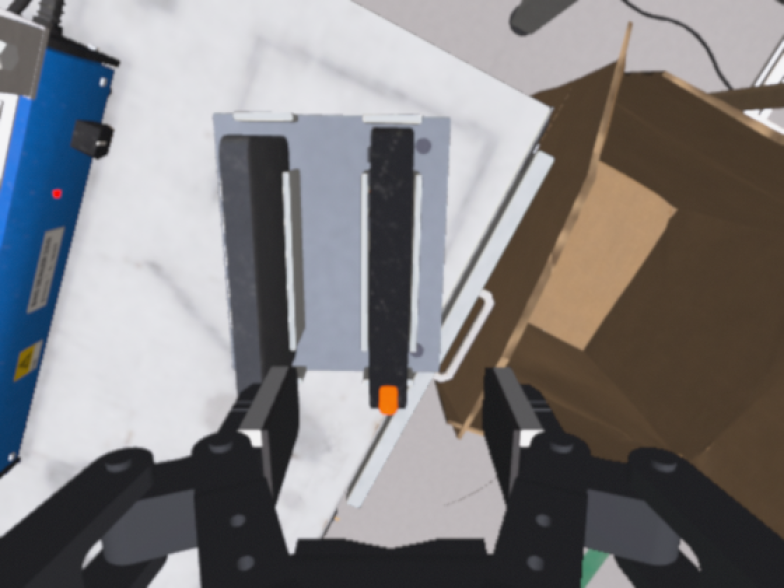

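```bash
python3 - <<'E'
from h import *
np.set_printoptions(precision=4,suppress=True)
c=np.load("w3.npz");f=lambda u,v,z:plane(c,(u/1.4,v/1.4),z)[:2]
P=[f(373,129,.104),f(413,129,.104),f(405,408,.104),f(369,405,.104)]
print(P,np.mean(P,0))
d=(P[0]+P[1]-P[2]-P[3])/2;print(np.linalg.norm(d),np.arctan2(d[1],d[0]),np.linalg.norm(P[0]-P[1]),np.linalg.norm(P[2]-P[3]))
for u,v in[(364,174),(364,350),(418,174),(415,350),(287,172),(293,350)]:print("fin",f(u,v,.07))
print("calc",f(222,137,.13),f(288,137,.13))
E
```

```text
[array([ 0.5501, -0.2571]), array([ 0.5538, -0.2765]), array([ 0.4017, -0.3031]), array([ 0.3997, -0.2822])] [ 0.4763 -0.2797]
0.15346560863965905 0.1689223506198735 0.019774782791874446 0.0209670384461695
fin [ 0.5253 -0.2553]
fin [ 0.4184 -0.2743]
fin [ 0.5312 -0.2856]
fin [ 0.4245 -0.3059]
fin [ 0.5181 -0.212 ]
fin [ 0.41   -0.2303]
calc [ 0.5337 -0.1922] [ 0.5393 -0.2212]
```

Call:
apply_moves(motion="0 0 -0.05 -0.018; 0 0 -0.1 -0.018; 0.001 0 -0.135 -0.018; 0.001 0 -0.151 -0.018; 0.001 0 -0.151 -0.018")

```text
t: 4.12
eef_pos: [0.4767, -0.2797, 0.0895]
tcp_rot: [0.996, 0.085, -0.0, -0.0]
wrist_force: [0.2, 0.3, 0.1]
opening: 0.641
finger_force: 0.0
```

Call:
apply_moves(motion="0 0 0 0; 0 0 0 0; 0 0 0 0; 0 0 0 0", hand=0, force=40)

```text
t: 4.62
eef_pos: [0.4769, -0.28, 0.0908]
tcp_rot: [0.996, 0.084, 0.001, 0.001]
wrist_force: [0.0, 1.2, 6.2]
opening: 0.251
finger_force: 39.9
```

Call:
apply_moves(motion="0 0 0.02 0; 0 0 0.06 0; 0 0 0.11 0; 0 0 0.16 0; 0 0 0.21 0")

```text
t: 5.25
eef_pos: [0.476, -0.2794, 0.3015]
tcp_rot: [0.996, 0.084, 0.0, 0.0]
wrist_force: [0.5, 0.0, -4.2]
opening: 0.249
finger_force: 40.1
```

Call:
apply_moves(motion="0 0 0.045 0; 0 0.03 0.06 0.15; 0 0.07 0.07 0.32; 0 0.12 0.07 0.5; 0 0.17 0.07 0.66")

```text
t: 5.88
eef_pos: [0.4758, -0.1082, 0.3698]
tcp_rot: [0.914, 0.405, 0.0, 0.0]
wrist_force: [1.1, -0.0, -3.8]
opening: 0.25
finger_force: 40.1
```

Call:
apply_moves(motion="0.01 0.05 0 0.18; 0.02 0.11 0 0.36; 0.03 0.17 0 0.54; 0.04 0.23 0 0.72; 0.042 0.257 -0.02 0.89")

```text
t: 6.5
eef_pos: [0.5184, 0.1501, 0.3503]
tcp_rot: [0.65, 0.76, 0.001, 0.001]
wrist_force: [0.9, -0.3, -4.4]
opening: 0.244
finger_force: 40.2
```

Call:
apply_moves(motion="0 0 -0.04 0.095; 0 0 -0.1 0.095; 0 0 -0.15 0.095; 0 0 -0.18 0.095; 0 0 -0.18 0.095")

```text
t: 7.12
eef_pos: [0.5175, 0.1471, 0.168]
tcp_rot: [0.616, 0.788, -0.001, -0.001]
wrist_force: [-0.0, 0.2, -3.3]
opening: 0.248
finger_force: 40.3
```

```bash
python3 - <<'E'
from h import *
s=get_state();print(s["eef_pos"],s["tcp_rot"],s["joints"],s["wrist_force"])
for n in("scene","wrist"):
    im=read_camera(n);np.savez("x_"+n,**get_calibration(n))
    cv2.imwrite(f"pics/{n}5.png",im[:,:,::-1])
a=cv2.imread("pics/scene5.png")[100:240,190:350];b=cv2.imread("pics/wrist5.png")
cv2.imwrite("pics/m5.png",np.hstack([cv2.resize(a,(400,350),interpolation=3),cv2.resize(b,(400,350))]))
E
```

```text
[0.5175207  0.14708058 0.16803431] [ 0.61616633  0.78761376 -0.00138315 -0.0013075 ] [ 1.54097968e-01  4.65864458e-01  1.85509753e+00  2.31084208e-05
  8.24437293e-01 -8.89793529e-02] [-0.03611799  0.20123887 -3.27424046]
```

View pics/m5.png

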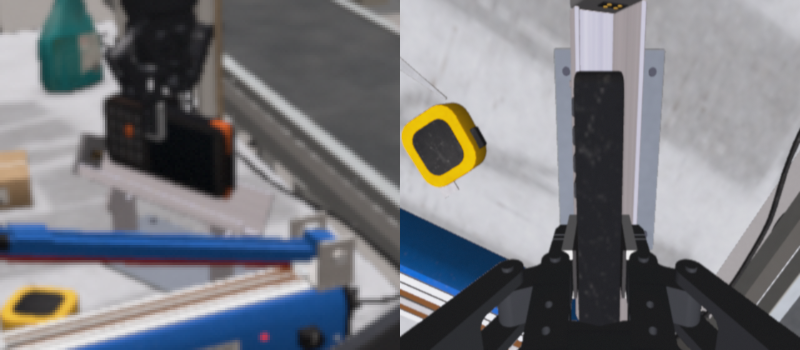

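Call:
apply_moves(motion="0 0 -0.01 0; 0 0 -0.017 0; 0 0 -0.019 0; 0 0 -0.02 0")

```text
t: 7.72
eef_pos: [0.5185, 0.1473, 0.1493]
tcp_rot: [0.616, 0.788, 0.0, 0.0]
wrist_force: [0.2, -0.5, -3.8]
opening: 0.249
finger_force: 40.4
```

Call:
apply_moves(motion="0 0 -0.001 0; 0 0 -0.001 0; 0 0 -0.001 0")

```text
t: 8.1
eef_pos: [0.5185, 0.1472, 0.1484]
tcp_rot: [0.616, 0.788, 0.0, 0.0]
wrist_force: [0.1, 1.2, -3.2]
opening: 0.248
finger_force: 40.4
```

Call:
apply_moves(motion="0 0 -0.001 0; 0 0 -0.002 0; 0 0 -0.002 0")

```text
t: 8.48
eef_pos: [0.5184, 0.1472, 0.1462]
tcp_rot: [0.616, 0.788, -0.0, -0.0]
wrist_force: [0.2, 0.5, -3.2]
opening: 0.246
finger_force: 40.4
```

Call:
apply_moves(motion="0 0 -0.001 0; 0 0 -0.001 0; 0 0 -0.001 0")

```text
t: 8.85
eef_pos: [0.5186, 0.1472, 0.1455]
tcp_rot: [0.616, 0.788, 0.0, 0.0]
wrist_force: [0.9, -0.1, -2.0]
opening: 0.245
finger_force: 40.7
```

Call:
apply_moves(motion="0 0 -0.001 0; 0 0 -0.001 0; 0 0 -0.001 0")

```text
t: 9.22
eef_pos: [0.519, 0.1473, 0.145]
tcp_rot: [0.616, 0.788, 0.001, 0.001]
wrist_force: [1.0, -0.2, 6.0]
opening: 0.251
finger_force: 41.7
```

Call:
apply_moves(motion="0 0 0 0; 0 0 0 0", hand=0.026, force=20)

```text
t: 9.48
eef_pos: [0.5186, 0.1473, 0.1443]
tcp_rot: [0.616, 0.788, 0.0, 0.0]
wrist_force: [1.0, 0.7, 0.9]
opening: 0.304
finger_force: 0.4
```

Call:
apply_moves(motion="0 0 0 0; 0 0 0 0", hand=0.034)

```text
t: 9.72
eef_pos: [0.5184, 0.1472, 0.1442]
tcp_rot: [0.616, 0.788, -0.0, -0.0]
wrist_force: [0.1, -1.0, -0.5]
opening: 0.395
finger_force: 0.3
```

Call:
apply_moves(motion="0 0 0 0; 0 0 0 0", hand=0.044)

```text
t: 9.98
eef_pos: [0.5185, 0.1473, 0.1443]
tcp_rot: [0.616, 0.788, 0.0, 0.0]
wrist_force: [0.9, 0.3, 0.2]
opening: 0.516
finger_force: 0.3
```

Call:
apply_moves(motion="0 0 0 0; 0 0 0 0", hand=0.056)

```text
t: 10.22
eef_pos: [0.5184, 0.1472, 0.1443]
tcp_rot: [0.616, 0.788, 0.0, 0.0]
wrist_force: [0.8, -0.0, -0.7]
opening: 0.654
finger_force: 0.3
```

Call:
apply_moves(motion="0 0 0 0; 0 0 0 0", hand=0.07)

```text
t: 10.48
eef_pos: [0.5185, 0.1472, 0.1443]
tcp_rot: [0.616, 0.788, 0.0, 0.0]
wrist_force: [0.6, 0.7, -0.6]
opening: 0.818
finger_force: 0.4
```

Call:
apply_moves(motion="0 0 0 0; 0 0 0 0; 0 0 0 0", hand=0.085)

```text
t: 10.85
eef_pos: [0.5184, 0.1473, 0.1443]
tcp_rot: [0.616, 0.788, 0.0, 0.0]
wrist_force: [0.0, 0.1, 0.3]
opening: 0.994
finger_force: 0.0
```

```bash
python3 - <<'E'
from h import *
s=get_state();print(s["eef_pos"],s["wrist_force"],s["opening"])
for n in("scene","wrist"):
    im=read_camera(n)
    cv2.imwrite(f"pics/{n}6.png",im[:,:,::-1])
a=cv2.imread("pics/scene6.png")[100:240,190:350];b=cv2.imread("pics/wrist6.png")
cv2.imwrite("pics/m6.png",np.hstack([cv2.resize(a,(400,350),interpolation=3),cv2.resize(b,(400,350))]))
E
```

```text
[0.5184129  0.14726099 0.14432662] [0.04002803 0.12788077 0.29286296] 0.9936464465551372
```

View pics/m6.png

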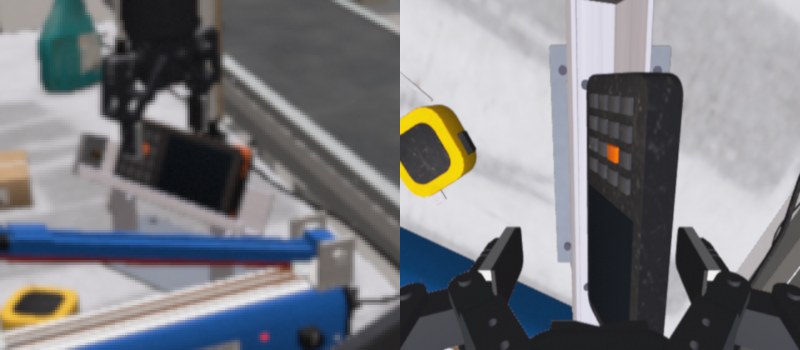

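Call:
apply_moves(motion="0.005 0.001 0 0; 0.01 0.0025 0 0; 0.01 0.0025 0.02 0; 0.01 0.0025 0.06 0; 0.01 0.0025 0.12 0")

```text
t: 11.58
eef_pos: [0.5282, 0.1497, 0.2645]
tcp_rot: [0.616, 0.788, -0.001, -0.001]
wrist_force: [0.2, 0.3, -0.3]
opening: 0.994
finger_force: 0.0
```

```bash
python3 - <<'E'
from h import *
np.set_printoptions(precision=4,suppress=True)
c=np.load("w1.npz");a=get_calibration("scene")
for z in(.05,.08,.11,.14,.17):
    print(z,plane(c,(383/1.4,420/1.4),z),plane(c,(406/1.4,393/1.4),z),proj(a,plane(c,(383/1.4,420/1.4),z)),proj(a,plane(c,(406/1.4,393/1.4),z)))
print("bracket top scene px",515/2.8+140,150/2.8+140,535/2.8+140,160/2.8+140)
print(get_state()["eef_pos"],get_state()["wrist_force"])
E
```

```text
0.05 [ 0.5799 -0.0775  0.05  ] [ 0.592  -0.0433  0.05  ] [334.75   217.8313] [328.6332 210.2769]
0.08 [ 0.5749 -0.0603  0.08  ] [ 0.5862 -0.0285  0.08  ] [328.6374 204.1552] [323.0833 197.4845]
0.11 [ 0.57   -0.0432  0.11  ] [ 0.5804 -0.0138  0.11  ] [322.4574 190.3283] [317.4488 184.497 ]
0.14 [ 0.565  -0.0261  0.14  ] [0.5747 0.001  0.14  ] [316.2089 176.3483] [311.7276 171.3099]
0.17 [ 0.5601 -0.009   0.17  ] [0.5689 0.0158 0.17  ] [309.8908 162.2124] [305.9178 157.9185]
bracket top scene px 323.92857142857144 193.57142857142858 331.07142857142856 197.14285714285714
[0.5282 0.1497 0.2645] [ 0.1587  0.3389 -0.2938]
```

Call:
apply_moves(motion="0.015 -0.055 0 0; 0.032 -0.11 0 0; 0.032 -0.11 0 0; 0.032 -0.11 -0.05 0; 0.032 -0.11 -0.09 0", hand=0)

```text
t: 12.2
eef_pos: [0.5602, 0.0403, 0.1731]
tcp_rot: [0.616, 0.788, 0.0, -0.0]
wrist_force: [1.3, 0.5, -0.7]
opening: 0.005
finger_force: 0.0
```

Call:
apply_moves(motion="0 0 -0.03 0; 0 0 -0.046 0; 0 0 -0.046 0")

```text
t: 12.58
eef_pos: [0.5603, 0.0402, 0.1278]
tcp_rot: [0.616, 0.788, -0.0, -0.001]
wrist_force: [0.3, 0.3, -0.1]
opening: -0.001
finger_force: 0.0
```

```bash
python3 - <<'E'
from h import *
s=get_state();print(s["eef_pos"],s["wrist_force"],s["opening"])
ims=[read_camera("scene")[90:250,170:390,::-1],read_camera("wrist")[...,::-1]]
cv2.imwrite("pics/m7.png",np.hstack([cv2.resize(i,(400,300),interpolation=3) for i in ims]))
yaw=.242;d=s["eef_pos"][:2]-[.5008,.2612];print("ledge x",d@[np.sin(yaw),-np.cos(yaw)],"back",d@[np.cos(yaw),np.sin(yaw)])
E
```

```text
[0.56030074 0.0401666  0.12779719] [ 0.29194167  0.27878415 -0.05152895] -0.0006390537453104782
ledge x 0.2288516719083401 back 0.004797415020918579
```

Call:
apply_moves(motion="-0.0019 0.0078 0 0; -0.0038 0.0155 0 0; -0.0055 0.0225 0 0; -0.007 0.029 0 0; -0.0085 0.035 0 0")

```text
t: 13.3
eef_pos: [0.5521, 0.0746, 0.1288]
tcp_rot: [0.616, 0.788, -0.0, 0.001]
wrist_force: [0.3, -7.6, 3.6]
opening: 0.005
finger_force: 3.6
```

Call:
apply_moves(motion="-0.0012 0.005 0 0; -0.0024 0.0098 0 0; -0.0031 0.0126 0 0; -0.0031 0.0126 0 0")

```text
t: 13.8
eef_pos: [0.549, 0.0874, 0.1288]
tcp_rot: [0.616, 0.788, 0.0, 0.001]
wrist_force: [0.2, -3.1, 3.0]
opening: 0.0
finger_force: 1.7
```

Call:
apply_moves(motion="-0.0005 0.002 0 0; -0.001 0.004 0 0; -0.0012 0.005 0 0; -0.0015 0.006 0 0")

```text
t: 14.3
eef_pos: [0.5477, 0.0929, 0.1288]
tcp_rot: [0.616, 0.788, 0.0, 0.001]
wrist_force: [0.8, -8.8, 4.0]
opening: 0.004
finger_force: 3.8
```

Call:
apply_moves(motion="-0.0003 0.001 0 0; -0.0005 0.002 0 0; -0.0005 0.002 0 0")

```text
t: 14.68
eef_pos: [0.5472, 0.095, 0.1288]
tcp_rot: [0.616, 0.788, 0.0, 0.001]
wrist_force: [0.5, -6.3, 3.8]
opening: 0.002
finger_force: 3.3
```

Call:
apply_moves(motion="-0.0003 0.001 0 0; -0.0003 0.001 0 0; -0.0003 0.001 0 0")

```text
t: 15.05
eef_pos: [0.5469, 0.0961, 0.1288]
tcp_rot: [0.616, 0.788, 0.0, 0.001]
wrist_force: [1.0, -6.5, 3.8]
opening: -0.005
finger_force: 3.2
```

Call:
apply_moves(motion="-0.0003 0.001 0 0; -0.0003 0.001 0 0; -0.0003 0.001 0 0")

```text
t: 15.42
eef_pos: [0.5467, 0.0971, 0.1288]
tcp_rot: [0.616, 0.788, 0.0, 0.001]
wrist_force: [1.8, -6.6, 3.3]
opening: -0.001
finger_force: 3.1
```

Call:
apply_moves(motion="-0.0003 0.001 0 0; -0.0003 0.001 0 0; -0.0003 0.001 0 0")

```text
t: 15.8
eef_pos: [0.5464, 0.0982, 0.1288]
tcp_rot: [0.616, 0.788, 0.0, 0.001]
wrist_force: [1.9, -5.7, 3.8]
opening: 0.005
finger_force: 3.0
```

Call:
apply_moves(motion="-0.0003 0.001 0 0; -0.0003 0.001 0 0; -0.0003 0.001 0 0")

```text
t: 16.18
eef_pos: [0.5463, 0.0984, 0.1288]
tcp_rot: [0.616, 0.788, 0.0, 0.001]
wrist_force: [2.2, -12.1, 3.9]
opening: -0.001
finger_force: 6.1
```

Call:
apply_moves(motion="-0.0002 0.0007 0 0; -0.0002 0.0007 0 0; -0.0002 0.0007 0 0")

```text
t: 16.55
eef_pos: [0.5464, 0.0985, 0.1288]
tcp_rot: [0.616, 0.788, -0.0, 0.002]
wrist_force: [3.1, -18.9, 3.7]
opening: -0.003
finger_force: 9.0
```

Home against the plate. Back off slowly along the ledge, then up, and check.

Call:
apply_moves(motion="0.0005 -0.002 0 0; 0.001 -0.004 0 0; 0.003 -0.012 0 0; 0.006 -0.025 0 0; 0.006 -0.025 0.03 0")

```text
t: 17.18
eef_pos: [0.551, 0.0737, 0.157]
tcp_rot: [0.617, 0.787, -0.001, -0.001]
wrist_force: [-0.3, 0.5, 0.6]
opening: -0.003
finger_force: 0.0
```

Call:
apply_moves(motion="0 0 0.05 0; 0 0 0.1 0; -0.005 0.04 0.13 0; -0.01 0.08 0.15 0; -0.01 0.08 0.15 0")

```text
t: 17.8
eef_pos: [0.5416, 0.1564, 0.3099]
tcp_rot: [0.615, 0.788, 0.001, 0.001]
wrist_force: [0.7, -0.2, 0.3]
opening: 0.001
finger_force: 0.0
```

```bash
python3 - <<'E'
from h import *
s=get_state();print(s["eef_pos"],s["wrist_force"])
c=get_calibration("wrist");w=read_camera("wrist");S=read_camera("scene");a=get_calibration("scene")
yaw=.242;cy,sy=np.cos(yaw),np.sin(yaw);ex=np.array([sy,-cy,0]);r=np.radians(25);bx=np.array([cy,sy,0])
ey=bx*np.sin(r)+[0,0,np.cos(r)];ez=-bx*np.cos(r)+[0,0,np.sin(r)];o=np.array([.5008,.2612,.075])
w=cv2.resize(w[:,:,::-1],None,fx=2,fy=2,interpolation=3);S=cv2.resize(S[:,:,::-1],None,fx=3,fy=3,interpolation=3)
for im,cc,k in((w,c,2),(S,a,3)):
    for p in[(0,74,0),(160,74,0),(160,74,22),(0,74,22),(160,0,22),(0,0,22)]:
        q=proj(cc,o+(ex*p[0]+ey*p[1]+ez*p[2])/1000)*k;print(p,q/k);cv2.circle(im,tuple(int(v) for v in q),3,(0,255,0),1)
q=proj(c,o+ex*.08+ey*.04)*2;x,y=int(min(max(q[0]-200,0),720)),int(min(max(q[1]-280,0),280))
q=proj(a,o+ex*.08+ey*.04)*3;u,v=int(q[0]-200),int(max(q[1]-280,0))
cv2.imwrite("pics/m8.png",np.hstack([w[y:y+560,x:x+400],S[v:v+560,u:u+400]]))
E
```

```text
[0.54156735 0.15644125 0.30988891] [ 0.72503    -0.22153224  0.26601924]
(0, 74, 0) [301.28895312  45.09924909]
(160, 74, 0) [297.48325275 244.82825819]
(160, 74, 22) [274.48014281 249.00007728]
(0, 74, 22) [274.40282542  43.22239928]
(160, 0, 22) [244.30819996 223.08631385]
(0, 0, 22) [240.00883466  53.76493511]
(0, 74, 0) [236.61651638 142.86163429]
(160, 74, 0) [281.29289544 156.47485137]
(160, 74, 22) [276.0236986  155.41484005]
(0, 74, 22) [231.05892883 141.66644483]
(160, 0, 22) [268.47636892 184.28854049]
(0, 0, 22) [224.66920013 168.22113596]
```

View pics/m8.png

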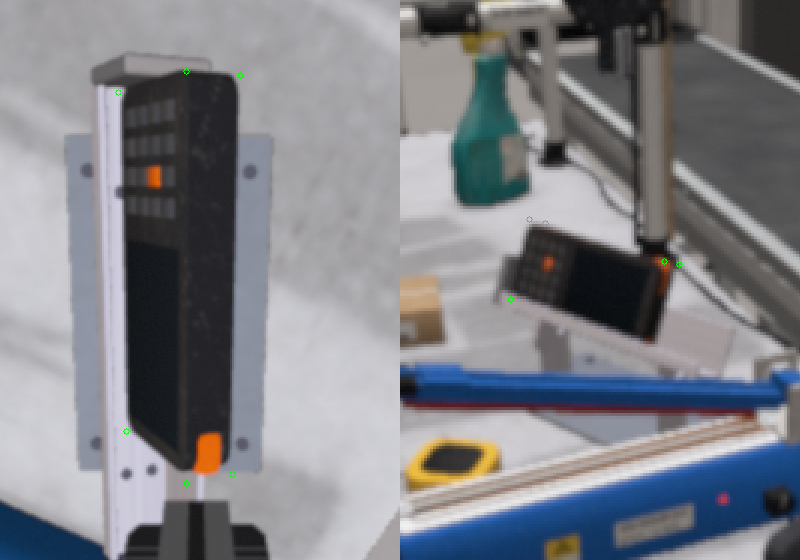

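```bash
python3 -c "
from rig import *
print(close_job())"
```

```text
the job is handed in; nothing more can be done
None
```

The terminal is on the charging rest's ledge, leaning flat on the backrest with its screen facing out. I let it go about 35 mm short of the end plate and pushed it up against the plate. The calculator and the other loose things were not moved, and the job was handed in at about 18 s.

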